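# Peg the grill drawer shut

### The job

Slide the stainless drawer in the red crate fully shut, then take the wooden pin out of its rest and push it upright, all the way to the bottom of the blind hole in the wooden keeper block in front of the drawer, so the drawer is locked. The hole is a snug fit and not exactly on its mark, so feel for it gently, never ramming the pin, and leave the other grill gear where it is; let go of the pin when it is home.

Things in the scene. Friction and masses are not known exactly. Their poses are not given: they have to be found in the camera images.
- crate: Shallow red milk crate, 330 (x) x 340 (y) x 105 mm tall, fixed, open at top and front. Origin: centre of its underside, on the table; -x is its front, facing the robot, z up. The stainless box in it has a flat top 97 mm up and runs from 125 mm in front of the origin to 135 mm behind. In front, left of centre, is the wooden keeper block, 56 x 94 mm, top face 45 mm up, with one vertical hole.
- drawer (a joint): How far the stainless drawer is out, in m: 0 shut, 0.10 fully out. It slides along the crate's x axis with about 2.5 N of friction and stays where left. Its front plate (262 mm wide, 50 to 91 mm above the table) faces -x and stands 131 mm in front of the crate's origin when shut. The drawer passes over the keeper block, so while open it covers the hole.
- drawer_handle (a point): Middle of the drawer's dark bar handle, which moves with it: the bar lies level along the crate's y axis, 90 mm long and about 10 mm thick, 35 mm in front of the front plate, 70.5 mm above the table. It can be pushed from the front with closed fingertips pointing down.
- peg_mark (a point): Mark on the keeper's top face where its hole was meant to be: 147 mm in front of and 85 mm left (+y) of the crate's origin, 45 mm up, 16 mm in front of the shut drawer's plate. Axes as the crate's. The true hole centre lies off by 0 to 3 mm along x (either way) and 2 to 5 mm along y. Hole: 19.5 mm wide, sharp-edged, blind, 35 mm deep, flat wood for 15 mm around. The keeper does not move.
- rest: Dark wooden block, 75 x 75 x 40 mm tall, fixed to the table, in which the pin stands at the start, in a hole 20 mm wide and 30 mm deep. Origin: centre of its underside; z up.
- pin: Plain round hardwood pin, 18 mm thick, 130 mm long, square-cut ends, about 30 g, a thin dark line round it 35 mm from its foot. Origin: centre of its foot; z along the pin, up. Starts upright in the rest, foot 10 mm above the table, upper 100 mm free. When home its foot is 35 mm below the keeper's top. Must not be pressed on the keeper or drawer with over 40 N.
- ramekin: White ceramic ramekin, 84 mm wide, 45 mm tall, on the table. Origin: centre of its underside. To be left alone.
- measuring_cup: Glass measuring cup with a handle, 96 mm wide, 110 mm tall, on the table. Origin: centre of its underside. To be left alone.
- spatula: Wooden spatula, 300 mm long, lying on the table. To be left alone.
- tongs: Steel tongs, 250 mm long, 12 mm tall, lying crosswise on the steel box's top across its middle. To be left alone.
- spice_jar: Glass spice jar with steel lid, 48 mm wide, 95 mm tall, on the table. To be left alone.
- bowl: Steel bowl, 150 mm wide, 55 mm tall, on the table. To be left alone.
- brush: Brush, 220 mm long, lying on the table. To be left alone.
There are look-alikes about, which are no part of the job. There is more than one size of the pin; the one meant has the size given above.

How it is judged:
On the way, in this order (a step that is already met when the one before it is completed fails the run):
1. the drawer is pushed fully shut (value of joint drawer below 0.005 m), for 0.2 s.
2. the pin is home in the keeper's hole, the drawer still shut (z of pin in the frame of peg_mark below -0.031 m and horizontal distance between pin and peg_mark below 0.01 m and angle between pin's own z axis and vertical below 0.08 rad and value of joint drawer below 0.005 m), for 0.2 s.
At the end, for the whole second after the job is handed in: The drawer is shut to within 5 mm; the pin stands upright (within 0.08 rad) in the keeper's hole, its foot at least 31 mm below the keeper's top (35 mm is the bottom) and within 10 mm of the mark, at rest (all of step 2 and linear speed of pin below 0.01 m/s); the robot touches nothing.
It fails at once if the pin is rammed against the keeper, drawer or crate (over 40 N) (contact force between pin and crate above 40 N).
It fails at once if other grill gear (ramekin, measuring cup, spatula, tongs, spice jar, bowl, brush) is moved more than 30 mm (distance of any of ramekin, measuring_cup, spatula, tongs, spice_jar, bowl, brush from where it was at the start of the episode above 0.03 m).
It also fails if it takes over 72 s, if anything falls off the work surface, if the arm or the gripper's body presses on something with over 40 N, if the wrist force passes 120 N, or if a joint passes its speed limit or range.

### The arm

A 7-joint arm with a two-finger parallel gripper is mounted at the origin on the work surface. World frame = base frame: x ahead of the robot, y to its left, z up, the work surface at z = 0. Lengths are in m, angles in rad, forces in N, time in s.
With the tool pointing down it reaches from about 0.4 to 0.875 m from the base axis. Payload 6.5 kg.
Tool frame: the origin (TCP) lies at the very end of the fingers, on their centre line; the grasp point (between the pads) lies 19 mm behind it; z points along the fingers, y is the line along which they close (so a half turn about z gives the same grasp; the last joint's range is limited). The gripper opens to 85 mm and grips with 20 to 120 N. Pads are 22 mm wide; open, the fingers measure 114 mm over their backs; the gripper's body (76 mm by 85 mm) begins 54 mm behind the grasp point. The pads swing forward as they close: fully open they stand 13 mm farther back than shut.
Start: joints at [1.068, 0.536, -0.004, 1.538, 0.003, 1.067, -0.071], TCP at [0.275, -0.589, 0.231] pointing down, gripper open.
Joint ranges: [-2.7, 2.7], [-0.37, 2.16], [-1.27, 1.26], [0.24, 2.4], [-1.31, 4.45], [0.19, 1.91], [-2.76, 2.76]. Speed limits (rad/s): [2.39, 2.39, 3.14, 3.14, 3.14, 3.14, 3.14].

### API

Orientations are given as a unit quaternion [x, y, z, w].
In Python, from station import arm, cams gives the robot as it stands.
- The arm moves only by the tool step_hand, called after ">>>" by a JSON object that holds its "name" and its "arguments". Schema: {"type":"object","properties":{"motion":{"type":"array","items":{"type":"array","items":{"type":"number"},"minItems":7,"maxItems":7},"minItems":1,"maxItems":10},"only":{"type":"string"},"quiet":{"type":"boolean"},"lines":{"type":"string"}},"required":["motion"],"additionalProperties":false}. motion is a list of rows, 1 to 10 of them, each of 7 numbers: a rotation vector rx, ry, rz in fractions of the full range, 1 being 4 rad, then dx, dy, dz in normalised numbers (1 is 0.5 m), then the finger opening in m; each row shifts and turns the commanded pose from where the row before left it, along the tool's axes as they then stand; what a row does not reach is not made up. A row lasts 1/12 s, in which the tool goes at most 0.0417 m and 0.125 rad, less where a joint would pass 70% of its speed; a pose out of reach is approached as far as the arm can. The fingers move at their own pace and stop on an object; the grip force is fixed at half the most. Time passes only in rows, so rows that do not move let the fingers close. The tool returns the time, the measured TCP pose, the force, the opening and the grip force at its end. only (a regular expression) keeps the lines of the reply that match it, lines (a string "A,B") keeps lines A to B, and quiet returns only ok. Shift and turn numbers lie between -1 and 1, and a call with a number outside is refused. Input that does not fit is refused with a message, and nothing moves.
- arm.get_state(): the state, without advancing time (a new reading comes with each control period).
- cams.get_image(name): name is "scene" or "side" or "wrist"; returns the picture (400x640x3 uint8, blue, green, red); there is no depth.
- cams.camera_info(name): a dict with "fov_y" (degrees; the focal length in pixels is half the picture's height over the tangent of half this angle, whatever the lens; pixels are square), "cx", "cy" (the principal point, pixels), "pose" (4x4, takes a point from camera to world coordinates). Camera axes: x right, y up, looking along -z (the intrinsics and any distortion apply to the point x, -y, -z); pixel columns grow to the right and rows downward; lengths in m; the calibration is good to about 2 mm. A picture is of the moment at which its call begins: read the wrist's pose just before it. camera_info takes no time and is no camera call; for the wrist camera it gives the pose at the moment of the call.
- arm.job_done(): hands the job in; it is judged then, once.
The state is a dict: "t": time; "joint_positions": joint angles; "qd": joint speeds; "tau": joint torques, N m; "ee_pos": TCP position; "ee_rot": TCP orientation; "contact_force": force on the tool from outside, world axes, zero at the start; "ft_torque": the same for the moment, N m; "width": finger opening in m; "gripper_force": force on a finger pad.
Only numpy, scipy, OpenCV 4.12 (cv2) and the standard library are available. Lean on these libraries where they do the work, as an engineer would, in place of code of your own. Each camera call takes 0.05 s, during which the arm holds its last target. There are 200 camera calls.

## Working session

There is one attempt and no reset: what is moved stays moved. The work goes in short steps, Python scripts to look and compute and a tool call to move; the robot and the scene stay as the last step left them, time stands still between calls to the robot, and variables do not carry over. Pictures are saved under pics/ and viewed, at most 10 in all, crops included, and the job is handed in when it is done.

```bash
mkdir -p pics; ls
```

Run:
```python
from station import arm,cams
import cv2,json
s=arm.get_state();print(s)
for n in ("scene","side","wrist"):
    print(n,cams.camera_info(n))
    cv2.imwrite(f"pics/{n}0.png",cams.get_image(n))
```

```text
pics
{'t': 0.0, 'joint_positions': array([ 1.06779634,  0.53717841, -0.00443996,  1.53890371,  0.00257194,
        1.06726276, -0.07119457]), 'qd': array([ 0.00027228,  0.00197106,  0.00097411,  0.00074444,  0.00051845,
       -0.00036722, -0.0009405 ]), 'tau': array([ 2.99001667e-04, -5.83409536e+01,  1.04880709e+00, -2.59102625e+01,
        1.23784269e-02,  9.64066247e-03, -1.69613298e-05]), 'ee_pos': array([ 0.2746977 , -0.58839587,  0.23039319]), 'ee_rot': array([ 9.76237952e-01,  2.16699560e-01, -2.39119663e-04, -8.39924587e-04]), 'contact_force': array([0.4933427 , 0.20527018, 0.81647477]), 'ft_torque': array([ 0.02450392,  0.02896991, -0.00617999]), 'gripper_force': 0.0, 'width': 0.08527269846373017}
scene {'fov_y': 44.39814299329893, 'cx': 324.9797335092211, 'cy': 204.35171383735104, 'pose': array([[ 0.4297416 , -0.69779194,  0.57306943,  1.37415495],
       [ 0.90291536,  0.33779726, -0.26577597, -0.39374634],
       [-0.00812495,  0.63164818,  0.77521259,  1.1597836 ],
       [ 0.        ,  0.        ,  0.        ,  1.        ]])}
side {'fov_y': 54.908104305974085, 'cx': 322.9128076604608, 'cy': 193.15158084647084, 'pose': array([[ 0.9813508 ,  0.12479804, -0.14620554,  0.40205249],
       [-0.19156564,  0.6978964 , -0.69010378, -0.69782544],
       [ 0.01591272,  0.70524185,  0.7087882 ,  0.80149537],
       [ 0.        ,  0.        ,  0.        ,  1.        ]])}
wrist {'fov_y': 71.32056625509189, 'cx': 324.58948990719307, 'cy': 203.56942057801774, 'pose': array([[ 0.4245104 ,  0.8689891 ,  0.25426142,  0.33869391],
       [-0.90542125,  0.40798939,  0.11729033, -0.55856555],
       [-0.00181194, -0.28000465,  0.95999693,  0.3732946 ],
       [ 0.        ,  0.        ,  0.        ,  1.        ]])}
```

View pics/scene0.png

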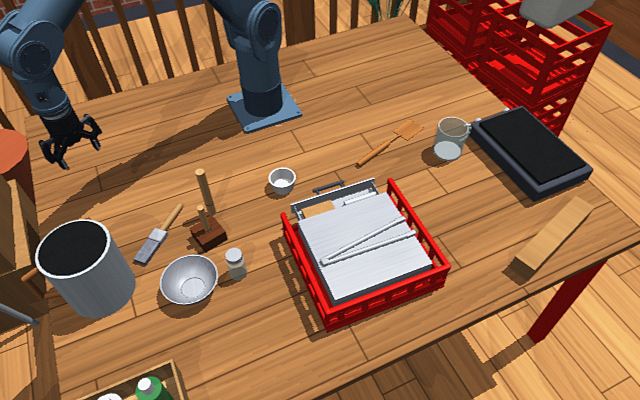

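View pics/side0.png

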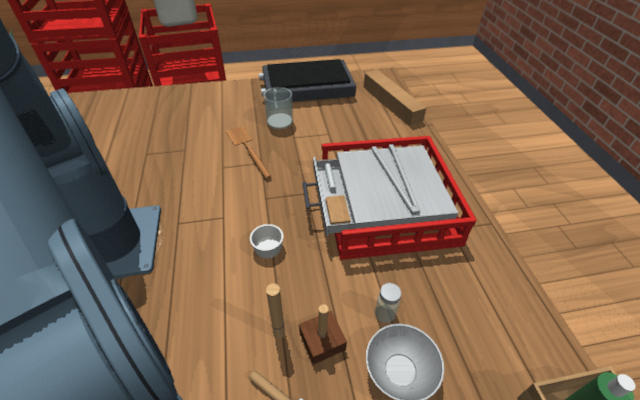

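Run:
```python
import cv2,numpy as np
a=cv2.imread("pics/side0.png");b=cv2.imread("pics/scene0.png")
f=lambda i,x,y,w,h,W,H:cv2.resize(i[y:y+h,x:x+w],(W,H),interpolation=cv2.INTER_CUBIC)
# pins
cv2.imwrite("pics/pins.png",np.hstack([f(a,250,275,100,100,400,400),f(b,170,160,100,100,400,400)]))
cv2.imwrite("pics/crate.png",np.vstack([np.hstack([f(a,295,125,200,150,400,300),f(b,270,165,200,150,400,300)]),
 np.hstack([f(a,295,145,67,50,400,300),f(b,280,170,107,80,400,300)])]))
```

```text
(no output)
```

View pics/pins.png

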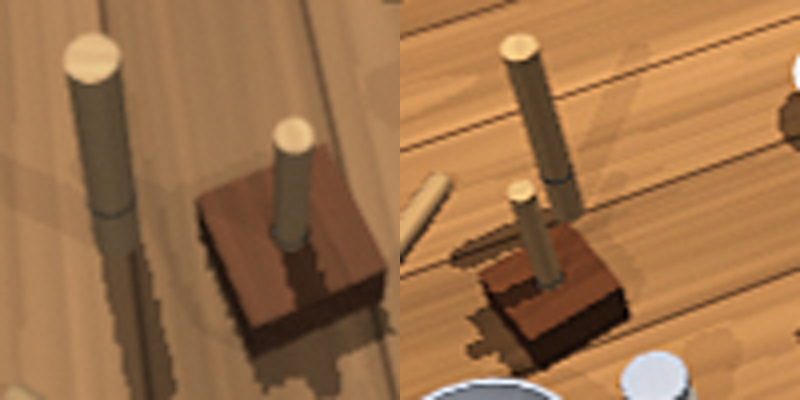

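View pics/crate.png

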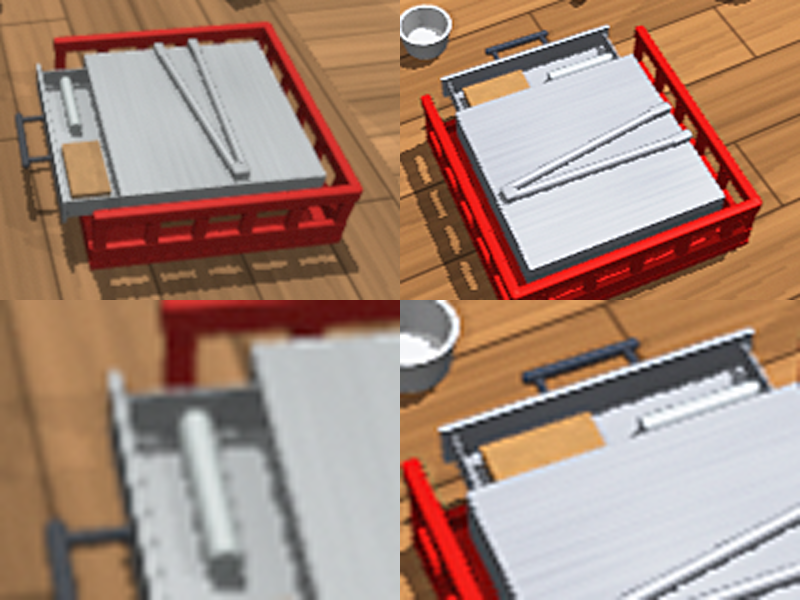

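Create h.py:
```python
import numpy as np,cv2
from station import arm,cams
def ray(n,uv,info=None):
    i=info or cams.camera_info(n);f=200/np.tan(np.radians(i["fov_y"]/2))
    R=i["pose"][:3,:3];d=R@np.array([(uv[0]-i["cx"])/f,-(uv[1]-i["cy"])/f,-1]);return i["pose"][:3,3],d
def atz(n,uv,z,info=None):
    o,d=ray(n,uv,info);return o+d*(z-o[2])/d[2]
def tri(*p):
    A=np.zeros((3,3));b=np.zeros(3);Q=[]
    for n,uv in p:
        o,d=ray(n,uv);d=d/np.linalg.norm(d);M=np.eye(3)-np.outer(d,d);A+=M;b+=M@o;Q.append((M,o))
    x=np.linalg.solve(A,b);return x,[np.linalg.norm(M@(x-o)) for M,o in Q]
```

Run:
```python
from h import *
np.set_printoptions(precision=4,suppress=True)
P={"restpin top":((323.3,308.8),(200.3,207.5)),"free top":((273,289.3),(199.8,171.8)),"free foot":((279.5,337),(212,213)),
"restpin at rest":((322.5,335.5),(207,231)),
"boxFL":((339,151.5),(386,193.5)),"boxFR":((352.5,223.5),(298.5,221)),"boxBR":((457.5,214),(332.5,300)),"boxBL":((421.5,146),(431.5,267.5)),
"hL":((305,183.5),(343.1,182.3)),"hR":((308.5,207.5),(314,190.9))}
zs={"restpin top":.14,"free top":.13,"restpin at rest":.04,"hL":.0755,"hR":.0755}
for k,(a,b) in P.items():
    x,r=tri(("side",a),("scene",b));z=zs.get(k,.097);print(k,x,np.round(r,4),"side",atz("side",a,z)[:2],"scene",atz("scene",b,z)[:2])
```

```text
restpin top [ 0.4812 -0.3496  0.1354] [0.0007 0.0007] side [ 0.4809 -0.3528] scene [ 0.4847 -0.3493]
free top [ 0.3934 -0.3164  0.1761] [0.0002 0.0002] side [ 0.3928 -0.2885] scene [ 0.3472 -0.3126]
free foot [ 0.3917 -0.319  -0.0107] [0.0028 0.0028] side [ 0.394  -0.3717] scene [ 0.4803 -0.3237]
restpin at rest [ 0.4806 -0.3525  0.0289] [0.0009 0.0009] side [ 0.4798 -0.3584] scene [ 0.4887 -0.3521]
boxFL [0.6264 0.1457 0.0963] [0.0015 0.0015] side [0.6259 0.1469] scene [0.6282 0.144 ]
boxFR [ 0.601  -0.116   0.0851] [0.0004 0.0004] side [ 0.5976 -0.1252] scene [ 0.6099 -0.1194]
boxBR [ 0.8631 -0.1395  0.0933] [0.0007 0.0007] side [ 0.8606 -0.1416] scene [ 0.8652 -0.141 ]
boxBL [0.8815 0.1368 0.0841] [0.0062 0.0062] side [0.8724 0.1299] scene [0.8916 0.1244]
hL [0.5122 0.0663 0.0647] [0.0008 0.0008] side [0.5108 0.0541] scene [0.5199 0.0625]
hR [ 0.5065 -0.0267  0.0668] [0.0006 0.0006] side [ 0.5055 -0.0354] scene [ 0.5129 -0.0291]
```

Side view: thick pin standing free, top (273,289), and the thin pin in the dark rest, top (323,309). Triangulated, the free one is about 180 mm long. The one in the rest is 18 mm thick with its top at z≈0.14 (130 mm long), so that is the one meant, at about (0.482,-0.351). The crate is yawed by about -0.09 rad with its origin near (0.739,0.005). The handle is at about (0.511,0.019), so the drawer is about 6 cm out.

First move: turn to the crate's yaw, then fly to in front of the handle with the fingers closed.

Careful with the scale: shifts go in shares of 0.5 m and turns go in shares of 4 rad. That gives: -0.0389 m / 0.5 = -0.0778, 0.0078 m / 0.5 = 0.0156, 0.1054 rad / 4 = 0.0264.

>>> {"name": "step_hand", "arguments": {"motion": [[0,0,0.0264,0,0,0,0],[0,0,0.0264,0,0,0,0],[0,0,0.0264,0,0,0,0],[0,0,0.0264,0,0,0,0],[0,0,0.0264,0,0,0,0],[0,0,0,0.0156,-0.0778,0,0],[0,0,0,0.0156,-0.0778,0,0],[0,0,0,0.0156,-0.0778,0,0],[0,0,0,0.0156,-0.0778,0,0],[0,0,0,0.0156,-0.0778,0,0]]}}

```text
t: 0.98
ee_pos: [0.3314, -0.3968, 0.2311]
ee_rot: [0.999, -0.045, -0.0, -0.0]
contact_force: [0.7, -0.1, 0.6]
width: 0.0004
gripper_force: 0.0
```

>>> {"name": "step_hand", "arguments": {"motion": [[0,0,0,0.0156,-0.0778,0,0],[0,0,0,0.0156,-0.0778,0,0],[0,0,0,0.0156,-0.0778,0,0],[0,0,0,0.0156,-0.0778,0,0],[0,0,0,0.0156,-0.0778,0,0],[0,0,0,0.0156,-0.0778,0,0],[0,0,0,0.0156,-0.0778,0,0],[0,0,0,0.0156,-0.0778,0,0],[0,0,0,0.0156,-0.0778,0,0],[0,0,0,0,0,0,0]]}}

```text
t: 1.82
ee_pos: [0.4347, -0.0486, 0.2317]
ee_rot: [0.999, -0.04, 0.001, -0.002]
contact_force: [1.0, 0.4, 0.7]
width: -0.0002
gripper_force: 0.0
```

>>> {"name": "step_hand", "arguments": {"motion": [[0,0,0,0.0156,-0.0778,0,0],[0,0,0,0.0156,-0.0778,0,0],[0,0,0,0,0,0,0],[0,0,0,0,0,0,0]]}}

```text
t: 2.15
ee_pos: [0.4555, 0.0217, 0.2312]
ee_rot: [0.999, -0.043, -0.0, -0.0]
contact_force: [-0.0, -0.6, 0.5]
width: -0.0
gripper_force: 0.0
```

Run:
```python
from h import *
s=arm.get_state();print(s["t"],s["ee_pos"],s["ee_rot"],s["contact_force"])
i=cams.camera_info("wrist");im=cams.get_image("wrist");cv2.imwrite("pics/w1.png",im);np.save("w1.npy",i)
```

```text
2.15 [0.45549739 0.0216894  0.23117836] [ 9.99090390e-01 -4.26413637e-02 -9.37820175e-05 -3.12444094e-04] [-0.02503617 -0.58915496  0.52940582]
```

View pics/w1.png

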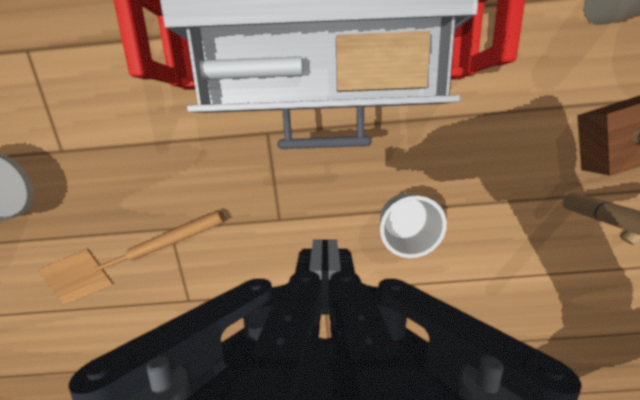

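The wrist view shows the handle ends at (280,144) and (369,141), the plate's top edge from (190,107) to (459,98), and the ramekin near (412,225), clear of the path.

Run:
```python
from h import *
i=np.load("w1.npy",allow_pickle=True).item()
for n,uv,z in (("hL",(280,143.5),.0755),("hR",(369,141.5),.0755),("pL",(190,106.5),.091),("pR",(459,98),.091),("ram",(412,225),.045)): print(n,atz("wrist",uv,z,i).round(4))
```

```text
hL [0.5084 0.0642 0.0755]
hR [ 0.5026 -0.0289  0.0755]
pL [0.5511 0.1434 0.091 ]
pR [ 0.5372 -0.1136  0.091 ]
ram [ 0.393  -0.0833  0.045 ]
```

In the tool's units: 0.0342 m / 0.5 = 0.0684, 0.01 m / 0.5 = 0.02.

>>> {"name": "step_hand", "arguments": {"motion": [[0,0,0,0,0,0.0684,0],[0,0,0,0,0,0.0684,0],[0,0,0,0,0,0.0684,0],[0,0,0,0,0,0.0684,0],[0,0,0,0,0,0.0684,0],[0,0,0,0,0,0,0],[0,0,0,0.02,0,0,0],[0,0,0,0.02,0,0,0],[0,0,0,0.02,0,0,0]]}}

```text
t: 2.95
ee_pos: [0.4885, 0.0164, 0.0627]
ee_rot: [0.999, -0.046, 0.002, -0.0]
contact_force: [-0.1, -0.5, 0.1]
width: -0.0001
gripper_force: 0.0
```

>>> {"name": "step_hand", "arguments": {"motion": [[0,0,0,0.012,0,0,0],[0,0,0,0.012,0,0,0],[0,0,0,0.012,0,0,0],[0,0,0,0.012,0,0,0],[0,0,0,0.012,0,0,0],[0,0,0,0.012,0,0,0],[0,0,0,0.012,0,0,0],[0,0,0,0.012,0,0,0]]}}

```text
t: 3.62
ee_pos: [0.5334, 0.0129, 0.0602]
ee_rot: [0.999, -0.045, -0.0, -0.0]
contact_force: [-3.3, 2.5, 0.7]
width: -0.0001
gripper_force: 1.5
```

Pushing against about 3 N of friction. I'll continue with smaller steps.

In the tool's units: 0.004 m / 0.5 = 0.008, 0.003 m / 0.5 = 0.006.

>>> {"name": "step_hand", "arguments": {"motion": [[0,0,0,0.008,0,0,0],[0,0,0,0.008,0,0,0],[0,0,0,0.008,0,0,0],[0,0,0,0.006,0,0,0]]}}

```text
t: 3.95
ee_pos: [0.5483, 0.0114, 0.0602]
ee_rot: [0.999, -0.045, -0.0, -0.0]
contact_force: [-2.6, 2.6, 0.8]
width: -0.0001
gripper_force: 1.3
```

>>> {"name": "step_hand", "arguments": {"motion": [[0,0,0,0.004,0,0,0],[0,0,0,0.004,0,0,0],[0,0,0,0.004,0,0,0]]}}

```text
t: 4.2
ee_pos: [0.5539, 0.0108, 0.0602]
ee_rot: [0.999, -0.045, -0.0, -0.0]
contact_force: [-2.2, 2.6, 0.5]
width: -0.0001
gripper_force: 1.3
```

In the tool's units: 0.002 m / 0.5 = 0.004.

>>> {"name": "step_hand", "arguments": {"motion": [[0,0,0,0.004,0,0,0],[0,0,0,0.004,0,0,0]]}}

```text
t: 4.37
ee_pos: [0.5544, 0.0106, 0.0597]
ee_rot: [0.999, -0.045, -0.004, 0.0]
contact_force: [-15.2, 3.0, 9.5]
width: -0.0003
gripper_force: 7.5
```

>>> {"name": "step_hand", "arguments": {"motion": [[0,0,0,0.004,0,0,0],[0,0,0,0.002,0,0,0]]}}

```text
t: 4.53
ee_pos: [0.5544, 0.0105, 0.0591]
ee_rot: [0.999, -0.045, -0.007, 0.001]
contact_force: [-19.0, 3.8, 11.9]
width: -0.0001
gripper_force: 9.8
```

The drawer has bottomed out and is shut. I'll back off, rise and look down on the keeper.

In the tool's units: -0.035 m / 0.5 = -0.07, -0.02 m / 0.5 = -0.04.

>>> {"name": "step_hand", "arguments": {"motion": [[0,0,0,-0.04,0,0,0],[0,0,0,-0.06,0,0,0],[0,0,0,0,0,-0.07,0],[0,0,0,0,-0.04,-0.07,0],[0,0,0,0,-0.06,-0.07,0],[0,0,0,0,-0.06,-0.06,0],[0,0,0,0,0,0,0],[0,0,0,0,0,0,0],[0,0,0,0,0,0,0]]}}

```text
t: 5.28
ee_pos: [0.5184, 0.09, 0.1913]
ee_rot: [0.999, -0.045, 0.001, 0.0]
contact_force: [-0.7, 0.1, -0.5]
width: -0.0001
gripper_force: 0.0
```

Run:
```python
from h import *
s=arm.get_state();print(s["t"],s["ee_pos"],s["ee_rot"])
i=cams.camera_info("wrist");im=cams.get_image("wrist");cv2.imwrite("pics/w2f.png",im);np.save("w2.npy",i)
print(i["pose"])
# predicted mark pixel
f=200/np.tan(np.radians(i["fov_y"]/2));p=i["pose"];q=p[:3,:3].T@(np.array([.59,.095,.045])-p[:3,3]);u=i["cx"]-f*q[0]/q[2];v=i["cy"]+f*q[1]/q[2];print(u,v)
cv2.imwrite("pics/w2.png",cv2.resize(im,(800,500),interpolation=cv2.INTER_CUBIC))
```

```text
5.2833 [0.51840995 0.08996503 0.19133608] [ 9.98971844e-01 -4.53301583e-02  5.16426382e-04  4.05545368e-04]
[[-8.90253296e-02  9.56483663e-01  2.77873160e-01  5.88513737e-01]
 [-9.96029094e-01 -8.56954349e-02 -2.41316396e-02  8.37047751e-02]
 [ 7.30942251e-04 -2.78918079e-01  9.60314621e-01  3.34227972e-01]
 [ 0.00000000e+00  0.00000000e+00  0.00000000e+00  1.00000000e+00]]
312.94830216921855 122.1153743597035
```

View pics/w2.png

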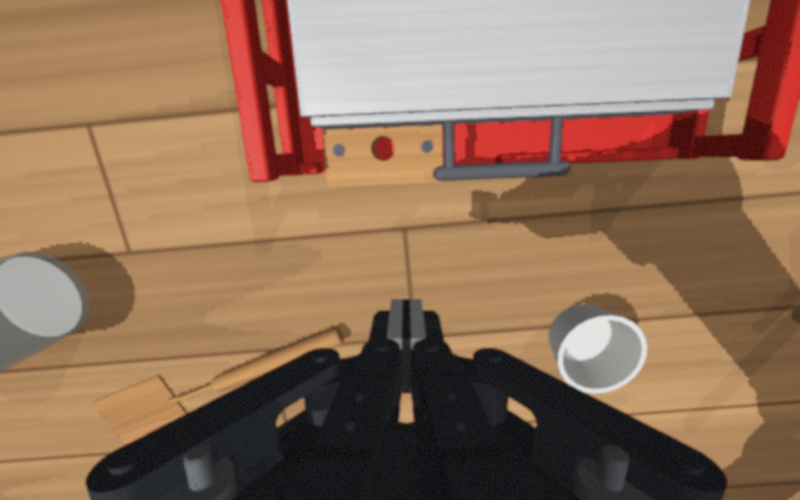

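The drawer is shut. The keeper's hole shows as a dark red disc at about (306,118) in the original picture, between two grey screws at (271,120) and (342,117). I'll refine it in a crop.

Run:
```python
from h import *
i=np.load("w2.npy",allow_pickle=True).item();im=cv2.imread("pics/w2f.png")
c=im[95:155,255:355];b,g,r=[c[...,k].astype(int) for k in range(3)]
m=((r>1.9*g)&(r<190)).astype(np.uint8)
n,l,st,ce=cv2.connectedComponentsWithStats(m)
for k in range(1,n):
    if st[k,4]>20: print(st[k],ce[k]+[255,95], atz("wrist",ce[k]+[255,95],.045,i).round(4))
g8=cv2.resize(c,(800,480),interpolation=cv2.INTER_CUBIC);cv2.imwrite("pics/hole.png",g8)
for nme,uv,z in (("pL",(250,97.5),.091),("pR",(570,84),.091),("hL",(350,139),.0755),("hR",(454,136),.0755)):print(nme,atz("wrist",uv,z,i).round(4))
```

```text
[ 44  15  16  18 222] [306.37837838 118.56756757] [0.5939 0.1012 0.045 ]
[ 0 24  6 19 91] [256.94505495 128.23076923] [0.5891 0.1515 0.045 ]
pL [0.6136 0.1425 0.091 ]
pR [ 0.6007 -0.1168  0.091 ]
hL [0.5723 0.0619 0.0755]
hR [ 0.5665 -0.0319  0.0755]
```

View pics/hole.png

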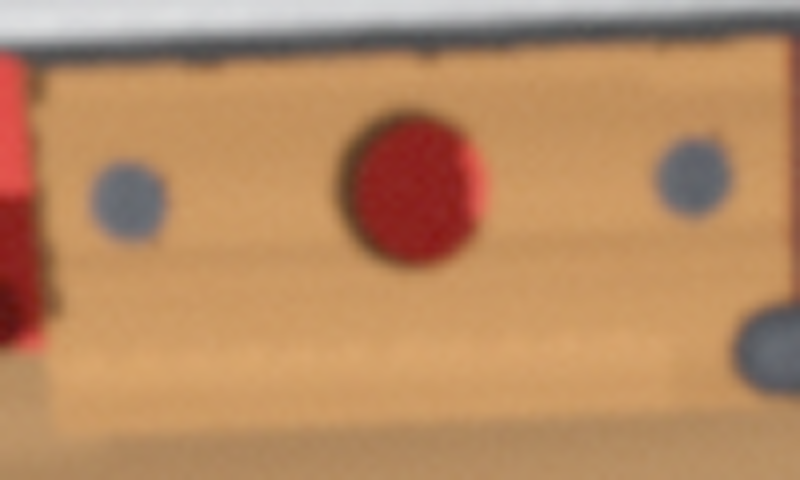

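The hole's rim is centred at about (306.4,118.3), which puts it at (0.594,0.101). It measures 19.7 mm across and lies about 3 mm from the predicted mark (0.596,0.099), so it fits. Next I'll go over to the rest and look at the pin from the wrist.

In the tool's units: 0.0373 m / 0.5 = 0.0746, -0.004 m / 0.5 = -0.008.

>>> {"name": "step_hand", "arguments": {"motion": [[0,0,0,-0.008,0.0746,-0.02,0.06],[0,0,0,-0.008,0.0746,-0.02,0.06],[0,0,0,-0.008,0.0746,-0.02,0.06],[0,0,0,-0.008,0.0746,-0.02,0.06],[0,0,0,-0.008,0.0746,-0.02,0.06],[0,0,0,-0.008,0.0746,-0.02,0.06],[0,0,0,-0.008,0.0746,0,0.06],[0,0,0,-0.008,0.0746,0,0.06],[0,0,0,-0.008,0.0746,0,0.06],[0,0,0,-0.008,0.0746,0,0.06]]}}

```text
t: 6.17
ee_pos: [0.4423, -0.2799, 0.2502]
ee_rot: [0.999, -0.046, -0.001, -0.0]
contact_force: [1.5, -0.2, -0.5]
width: 0.0598
gripper_force: 0.0
```

>>> {"name": "step_hand", "arguments": {"motion": [[0,0,0,-0.008,0.0746,0,0.06],[0,0,0,-0.008,0.0746,0,0.06],[0,0,0,0,0,0,0.06],[0,0,0,0,0,0,0.06],[0,0,0,0,0,0,0.06]]}}

```text
t: 6.58
ee_pos: [0.4289, -0.3505, 0.2502]
ee_rot: [0.999, -0.046, -0.001, -0.001]
contact_force: [0.1, -0.6, -0.0]
width: 0.06
gripper_force: 0.0
```

Run:
```python
from h import *
i=cams.camera_info("wrist");im=cams.get_image("wrist");np.save("w3.npy",i)
cv2.imwrite("pics/w3.png",cv2.resize(im,(800,500),interpolation=cv2.INTER_CUBIC))
```

```text
(no output)
```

View pics/w3.png

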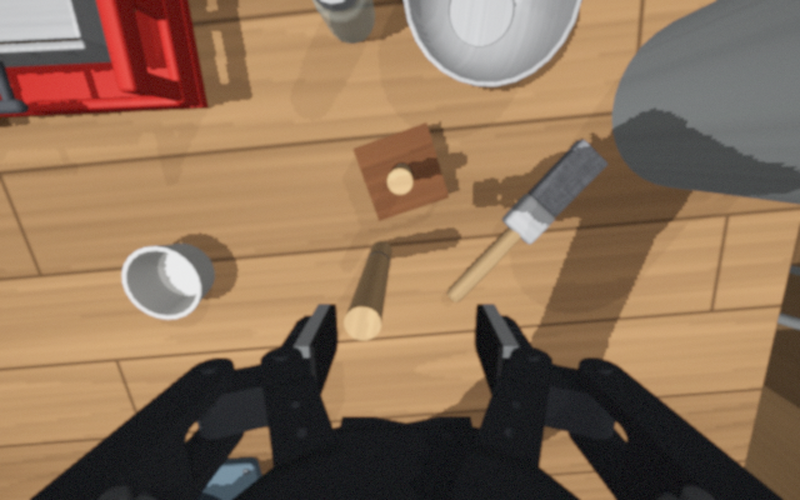

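Wrist view: the pin's top is at (319.9,144.7) in the original picture, standing in the rest. The free look-alike is at about (291,258), so it must be cleared before descending.

Run:
```python
from h import *
i=np.load("w3.npy",allow_pickle=True).item();s=arm.get_state();R=cv2.Rodrigues(np.zeros(3))[0]
from scipy.spatial.transform import Rotation as Ro
p=atz("wrist",(319.9,144.7),.14,i);print(p,s["ee_pos"],Ro.from_quat(s["ee_rot"]).as_matrix().T@(p-s["ee_pos"]))
print(atz("wrist",(291,258),.18,i), atz("wrist",((345)/1.25,10/1.25),.095,i))
```

```text
[ 0.48017243 -0.35096088  0.14      ] [ 0.4295079  -0.34971088  0.25044877] [ 0.05072995 -0.00316467  0.11038046]
[ 0.39194244 -0.31874105  0.18      ] [ 0.60373986 -0.32122321  0.095     ]
```

In the tool's units: 0.034 m / 0.5 = 0.068, 0.0254 m / 0.5 = 0.0508.

>>> {"name": "step_hand", "arguments": {"motion": [[0,0,0,0.0508,-0.0032,0,0.05],[0,0,0,0.0506,-0.0032,0,0.05],[0,0,0,0,0,0,0.05],[0,0,0,0,0,0.068,0.05],[0,0,0,0,0,0.068,0.05],[0,0,0,0,0,0.068,0.05],[0,0,0,0,0,0.048,0.05],[0,0,0,0,0,0.04,0.05],[0,0,0,0,0,0,0.05]]}}

```text
t: 7.38
ee_pos: [0.4782, -0.3486, 0.1011]
ee_rot: [0.999, -0.044, -0.003, -0.002]
contact_force: [-0.4, 1.0, -0.9]
width: 0.0499
gripper_force: 0.0
```

>>> {"name": "step_hand", "arguments": {"motion": [[0,0,0,0,0,0,0.03],[0,0,0,0,0,0,0.02],[0,0,0,0,0,0,0.01],[0,0,0,0,0,0,0],[0,0,0,0,0,0,0],[0,0,0,0,0,0,0]]}}

```text
t: 7.88
ee_pos: [0.4819, -0.3523, 0.1072]
ee_rot: [0.999, -0.045, 0.001, 0.001]
contact_force: [-0.1, 1.5, 7.2]
width: 0.0164
gripper_force: 58.8
```

Gripped: 59 N at width 16.4 mm. Lift it straight out.

In the tool's units: -0.03 m / 0.5 = -0.06, -0.025 m / 0.5 = -0.05.

>>> {"name": "step_hand", "arguments": {"motion": [[0,0,0,0,0,-0.016,0],[0,0,0,0,0,-0.024,0],[0,0,0,0,0,-0.03,0],[0,0,0,0,0,-0.05,0],[0,0,0,0,0,-0.06,0],[0,0,0,0,0,-0.06,0],[0,0,0,0,0,-0.06,0],[0,0,0,0,0,0,0],[0,0,0,0,0,0,0]]}}

```text
t: 8.63
ee_pos: [0.4815, -0.3529, 0.2584]
ee_rot: [0.999, -0.045, 0.002, 0.001]
contact_force: [-0.1, -0.8, -1.6]
width: 0.0164
gripper_force: 58.5
```

Run:
```python
from h import *
np.set_printoptions(precision=5,suppress=True)
s=arm.get_state();print(s["ee_pos"],s["ee_rot"],s["width"],s["contact_force"],s["ft_torque"])
for n in ("side","scene"): cv2.imwrite(f"pics/{n}4.png",cams.get_image(n))
f=lambda i,uv:cv2.resize(i[uv[1]-50:uv[1]+50,uv[0]-50:uv[0]+50],(400,400),interpolation=cv2.INTER_CUBIC)
def proj(n,P):
    i=cams.camera_info(n);F=200/np.tan(np.radians(i["fov_y"]/2));p=i["pose"];q=p[:3,:3].T@(P-p[:3,3]);return int(i["cx"]-F*q[0]/q[2]),int(i["cy"]+F*q[1]/q[2])
c=[]
for n in ("side","scene"):
    uv=proj(n,s["ee_pos"]-[0,0,.05]);print(n,uv,proj(n,s["ee_pos"]),proj(n,s["ee_pos"]-[0,0,.097]));c.append(f(cv2.imread(f"pics/{n}4.png"),uv))
cv2.imwrite("pics/held.png",np.hstack(c))
```

```text
[ 0.48147 -0.35286  0.25837] [ 0.99897 -0.04528  0.00204  0.00133] 0.016427849892906528 [-0.09324 -0.80498 -1.60552] [-0.02153  0.01328 -0.01257]
side (324, 289) (324, 273) (323, 303)
scene (193, 190) (188, 177) (196, 202)
```

View pics/held.png

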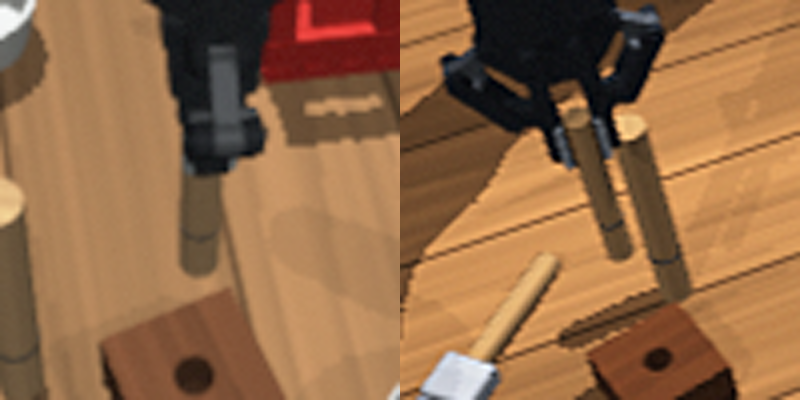

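Run:
```python
from h import *
np.set_printoptions(precision=4,suppress=True)
from scipy.spatial.transform import Rotation as Ro
s=arm.get_state();R=Ro.from_quat(s["ee_rot"]).as_matrix();print(R)
for nm,a,b in (("foot",(323.1,304.6),(197.6,202.9)),("line",(323.6,298.0),(195.8,196.2))):
    x,r=tri(("side",a),("scene",b));print(nm,x,r,R.T@(x-s["ee_pos"]))
# wrist view of pin in hand vs. expected foot
print((np.array([.594,.1012,.2584])-s["ee_pos"]), R.T@(np.array([.594,.1012,.2584])-s["ee_pos"]))
```

```text
[[ 0.9959 -0.0901 -0.0009]
 [-0.0901 -0.9959  0.0003]
 [-0.0009 -0.0002 -1.    ]]
foot [ 0.4801 -0.3522  0.1556] [np.float64(0.00035477727243748205), np.float64(0.0003547772724374751)] [0.0003 0.0005 0.0996]
line [ 0.4799 -0.3522  0.1814] [np.float64(0.0015949680365698047), np.float64(0.001594968036569758)] [0.     0.0005 0.0738]
[0.114  0.4529 0.0032] [ 0.0727 -0.4614 -0.0032]
```

Foot triangulates to within 0.5 mm of the tool axis, about 0.097 to 0.100 below the TCP. Carry it over the keeper.

In the tool's units: -0.038 m / 0.5 = -0.076, -0.02 m / 0.5 = -0.04.

>>> {"name": "step_hand", "arguments": {"motion": [[0,0,0,0.006,-0.04,0,0],[0,0,0,0.012,-0.076,0,0],[0,0,0,0.012,-0.076,0,0],[0,0,0,0.012,-0.076,0,0],[0,0,0,0.012,-0.076,0,0],[0,0,0,0.012,-0.076,0,0],[0,0,0,0.012,-0.076,0,0],[0,0,0,0.012,-0.076,0,0],[0,0,0,0.012,-0.076,0,0],[0,0,0,0.012,-0.076,0,0]]}}

```text
t: 9.57
ee_pos: [0.5691, 0.0051, 0.254]
ee_rot: [0.999, -0.045, -0.001, 0.0]
contact_force: [0.3, -0.8, -0.3]
width: 0.0162
gripper_force: 58.5
```

>>> {"name": "step_hand", "arguments": {"motion": [[0,0,0,0.012,-0.076,0,0],[0,0,0,0.012,-0.076,0,0],[0,0,0,0.0074,-0.0468,0,0],[0,0,0,0,0,0,0],[0,0,0,0,0,0.068,0],[0,0,0,0,0,0.068,0],[0,0,0,0,0,0.04,0],[0,0,0,0,0,0.02,0],[0,0,0,0,0,0,0],[0,0,0,0,0,0,0]]}}

```text
t: 10.4
ee_pos: [0.5945, 0.1007, 0.1573]
ee_rot: [0.999, -0.045, -0.0, 0.0]
contact_force: [-0.0, 0.1, 0.3]
width: 0.0165
gripper_force: 58.6
```

Run:
```python
from station import arm
s=arm.get_state();print(s["ee_pos"].round(5),s["ee_rot"].round(4),s["contact_force"])
```

```text
[0.5945  0.10068 0.15733] [ 9.99e-01 -4.52e-02 -4.00e-04  2.00e-04] [-0.00880048  0.06656376  0.2539894 ]
```

Now descend gently to feel for the hole.

In the tool's units: 0.004 m / 0.5 = 0.008, 0.002 m / 0.5 = 0.004.

>>> {"name": "step_hand", "arguments": {"motion": [[0,0,0,0,0,0.008,0],[0,0,0,0,0,0.008,0],[0,0,0,0,0,0.004,0],[0,0,0,0,0,0,0]]}}

```text
t: 10.73
ee_pos: [0.5946, 0.101, 0.1475]
ee_rot: [0.999, -0.045, 0.0, 0.0]
contact_force: [0.5, 0.2, -0.3]
width: 0.0161
gripper_force: 58.6
```

>>> {"name": "step_hand", "arguments": {"motion": [[0,0,0,0,0,0.002,0],[0,0,0,0,0,0.002,0],[0,0,0,0,0,0.002,0],[0,0,0,0,0,0.002,0],[0,0,0,0,0,0,0]]}}

```text
t: 11.15
ee_pos: [0.5945, 0.101, 0.1432]
ee_rot: [0.999, -0.045, -0.0, 0.0]
contact_force: [0.4, -0.3, -0.6]
width: 0.0165
gripper_force: 58.6
```

In the tool's units: 0.001 m / 0.5 = 0.002.

>>> {"name": "step_hand", "arguments": {"motion": [[0,0,0,0,0,0.002,0],[0,0,0,0,0,0.002,0],[0,0,0,0,0,0,0]]}}

```text
t: 11.4
ee_pos: [0.595, 0.101, 0.1418]
ee_rot: [0.999, -0.045, 0.0, -0.0]
contact_force: [-0.6, -0.1, 4.6]
width: 0.0164
gripper_force: 59.1
```

>>> {"name": "step_hand", "arguments": {"motion": [[0,0,0,0,0,0.002,0],[0,0,0,0,0,0.002,0],[0,0,0,0,0,0,0]]}}

```text
t: 11.65
ee_pos: [0.5949, 0.101, 0.1394]
ee_rot: [0.999, -0.045, 0.0, -0.0]
contact_force: [1.3, 0.4, 1.1]
width: 0.0164
gripper_force: 58.7
```

Brief touch of 4.6 N, then it eased to 1 N and went lower, so it seems to have entered. Continue slowly.

In the tool's units: 0.001 m / 0.5 = 0.002.

>>> {"name": "step_hand", "arguments": {"motion": [[0,0,0,0,0,0.002,0],[0,0,0,0,0,0.002,0],[0,0,0,0,0,0,0]]}}

```text
t: 11.9
ee_pos: [0.5948, 0.101, 0.1371]
ee_rot: [0.999, -0.045, 0.0, -0.0]
contact_force: [1.3, -0.5, -0.2]
width: 0.0164
gripper_force: 58.6
```

>>> {"name": "step_hand", "arguments": {"motion": [[0,0,0,0,0,0.003,0],[0,0,0,0,0,0.003,0],[0,0,0,0,0,0.003,0],[0,0,0,0,0,0,0]]}}

```text
t: 12.23
ee_pos: [0.5946, 0.101, 0.1325]
ee_rot: [0.999, -0.045, -0.0, -0.0]
contact_force: [2.3, 0.2, -1.8]
width: 0.0163
gripper_force: 58.5
```

In the hole. It leans slightly on the front wall, so I'll shift +x a touch and go down.

In the tool's units: 0.002 m / 0.5 = 0.004, 0.0004 m / 0.5 = 0.0008.

>>> {"name": "step_hand", "arguments": {"motion": [[0,0,0,0.0008,0,0.004,0],[0,0,0,0,0,0.004,0],[0,0,0,0,0,0.004,0],[0,0,0,0,0,0.004,0],[0,0,0,0,0,0,0]]}}

```text
t: 12.65
ee_pos: [0.5948, 0.101, 0.1243]
ee_rot: [0.999, -0.045, -0.0, 0.0]
contact_force: [1.2, -0.3, -1.5]
width: 0.0165
gripper_force: 58.5
```

>>> {"name": "step_hand", "arguments": {"motion": [[0,0,0,0,0,0.004,0],[0,0,0,0,0,0.004,0],[0,0,0,0,0,0.004,0],[0,0,0,0,0,0,0]]}}

```text
t: 12.98
ee_pos: [0.5949, 0.101, 0.1184]
ee_rot: [0.999, -0.045, -0.0, 0.0]
contact_force: [2.5, 0.4, -1.2]
width: 0.0164
gripper_force: 58.5
```

In the tool's units: 0.002 m / 0.5 = 0.004, 0.001 m / 0.5 = 0.002.

>>> {"name": "step_hand", "arguments": {"motion": [[0,0,0,0,0,0.004,0],[0,0,0,0,0,0.004,0],[0,0,0,0,0,0.002,0],[0,0,0,0,0,0,0]]}}

```text
t: 13.32
ee_pos: [0.5949, 0.1009, 0.1136]
ee_rot: [0.999, -0.045, -0.0, 0.0]
contact_force: [0.9, -1.0, -1.8]
width: 0.0164
gripper_force: 58.5
```

>>> {"name": "step_hand", "arguments": {"motion": [[0,0,0,0,0,0.002,0],[0,0,0,0,0,0.002,0],[0,0,0,0,0,0,0]]}}

```text
t: 13.57
ee_pos: [0.595, 0.101, 0.1118]
ee_rot: [0.999, -0.045, -0.0, 0.0]
contact_force: [2.7, -0.0, -1.3]
width: 0.0164
gripper_force: 58.5
```

In the tool's units: 0.001 m / 0.5 = 0.002.

>>> {"name": "step_hand", "arguments": {"motion": [[0,0,0,0,0,0.002,0],[0,0,0,0,0,0.002,0],[0,0,0,0,0,0.002,0],[0,0,0,0,0,0,0]]}}

```text
t: 13.9
ee_pos: [0.5953, 0.1011, 0.1093]
ee_rot: [0.999, -0.045, 0.0, -0.0]
contact_force: [1.4, -0.8, 4.1]
width: 0.0164
gripper_force: 59.1
```

>>> {"name": "step_hand", "arguments": {"motion": [[0,0,0,0,0,0.002,0],[0,0,0,0,0,0.002,0],[0,0,0,0,0,0,0]]}}

```text
t: 14.15
ee_pos: [0.5962, 0.1012, 0.1092]
ee_rot: [0.999, -0.045, 0.001, -0.0]
contact_force: [-1.7, -1.2, 18.3]
width: 0.0166
gripper_force: 60.5
```

>>> {"name": "step_hand", "arguments": {"motion": [[0,0,0,0,0,0.002,0],[0,0,0,0,0,0,0]]}}

```text
t: 14.32
ee_pos: [0.5966, 0.1012, 0.1091]
ee_rot: [0.999, -0.045, 0.002, -0.0]
contact_force: [-3.5, -1.0, 23.8]
width: 0.0165
gripper_force: 61.3
```

Solid bottom at TCP 0.109, with the foot about 0.099 below it, so the foot is at z≈0.010: home. Relieve the push, open and withdraw upward.

In the tool's units: -0.002 m / 0.5 = -0.004, -0.001 m / 0.5 = -0.002.

>>> {"name": "step_hand", "arguments": {"motion": [[0,0,0,0,0,-0.004,0],[0,0,0,0,0,-0.002,0],[0,0,0,0,0,0,0.03],[0,0,0,0,0,0,0.05],[0,0,0,0,0,0,0.05],[0,0,0,0,0,0,0.05]]}}

```text
t: 14.82
ee_pos: [0.5943, 0.1009, 0.1083]
ee_rot: [0.999, -0.045, -0.001, 0.0]
contact_force: [-0.4, -0.1, 0.4]
width: 0.0497
gripper_force: 0.0
```

>>> {"name": "step_hand", "arguments": {"motion": [[0,0,0,0,0,-0.02,0.05],[0,0,0,0,0,-0.04,0.05],[0,0,0,0,0,-0.06,0.05],[0,0,0,0,0,-0.07,0.05],[0,0,0,-0.04,0,-0.07,0.05],[0,0,0,-0.08,0,0,0.05],[0,0,0,-0.08,0,0,0.05],[0,0,0,0,0,0,0.05],[0,0,0,0,0,0,0.05]]}}

```text
t: 15.57
ee_pos: [0.4932, 0.1101, 0.2394]
ee_rot: [0.999, -0.044, -0.0, 0.0]
contact_force: [1.6, -0.3, 0.8]
width: 0.0499
gripper_force: 0.0
```

Run:
```python
from h import *
i=cams.camera_info("wrist");w=cams.get_image("wrist");a=cams.get_image("side");b=cams.get_image("scene");np.save("w5.npy",i)
f=lambda i,x,y,w,h:cv2.resize(i[y:y+h,x:x+w],(400,300),interpolation=cv2.INTER_CUBIC)
cv2.imwrite("pics/end.png",np.vstack([np.hstack([f(a,295,125,100,75),f(b,325,160,100,75)]),np.hstack([f(w,0,0,640,400),f(w,220,40,200,150)])]))
```

```text
(no output)
```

View pics/end.png

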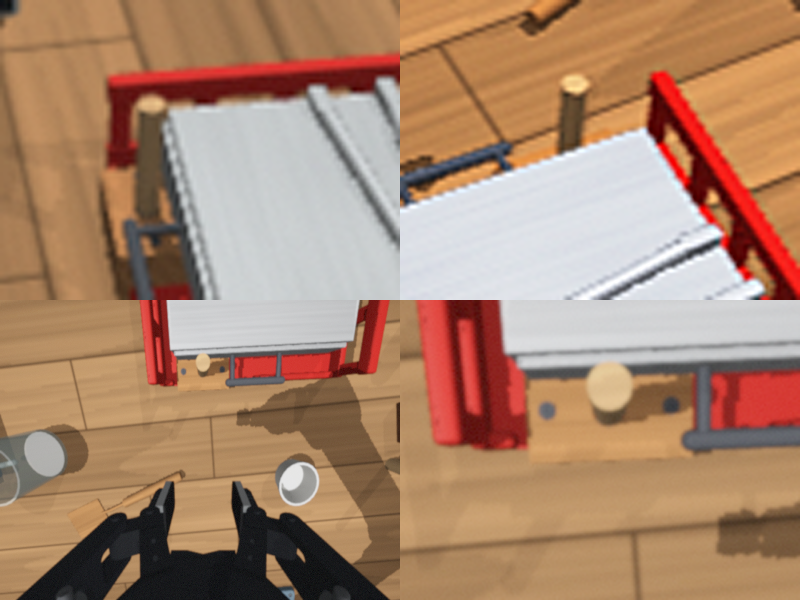

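The pin stands upright in the hole, with its dark line gone below the keeper's top and its top at side (332.4,150.6), scene (368.4,180.6). The drawer is shut. I'll check the top's height and hand in if it agrees.

Run:
```python
from h import *
x,r=tri(("side",(332.4,150.6)),("scene",(368.4,180.6)));print(x,r)
if x[2]<.146: print(arm.job_done())
```

```text
[0.59544637 0.10212523 0.13978117] [np.float64(0.00028598869940646117), np.float64(0.00028598869940631144)]
the job is handed in; nothing more can be done
None
```

The drawer is shut and the pin stands upright at the bottom of the keeper's hole (top measured at z = 0.140 m); the gripper let go and withdrew, and the job was handed in, with no verdict shown.

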